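# Line up pipe nipples by height on the sample rail

### The arm

A 6-joint arm with a two-finger parallel gripper is mounted at the origin on the work surface. World frame = base frame: x ahead of the robot, y to its left, z up, the work surface at z = 0. Lengths are in m, angles in rad, forces in N, time in s.
With the tool pointing down it reaches from about 0.225 to 0.875 m from the base axis. Payload 3.4 kg.
Tool frame: the origin (TCP) lies on the centre line of the jaws, within the pads' length; the fingertips stand 17 mm ahead of it and the grasp point (between the pads) lies 2 mm behind it (nose_length is the distance from the TCP to the fingertips, in m); z points along the fingers, y is the line along which they close (so a half turn about z gives the same grasp; the last joint's range is limited). The gripper opens to 85 mm and grips with 20 to 120 N. Pads are 22 mm wide; open, the fingers measure 114 mm over their backs; the gripper's body (76 mm by 85 mm) begins 54 mm behind the grasp point. The pads swing forward as they close: fully open they stand 13 mm farther back than shut.
Start: joints at [-1.33, 0.276, 1.505, -0, 1.361, -0.121], TCP at [0.204, -0.538, 0.248] pointing down, gripper open.
Joint ranges: [-2.89, 2.89], [-0.75, 2.08], [0.22, 2.7], [-1.18, 4.32], [0.11, 2.71], [-2.7, 2.7]. Speed limits (rad/s): [2.57, 2.57, 3.14, 3.14, 3.14, 3.14].

### API

Orientations are given as a unit quaternion [w, x, y, z].
In Python, from rig import get_state, get_image, sign_off, find_in, place_of, nose_length gives the robot as it stands.
- The arm moves only by the tool apply_moves, never from a script. Its argument "deltas" is one flat list of numbers, 5 for each row, row after row: the finger opening in mm, from 0 to 85.4, then the shift along the tool's x, y, z in mm, then the turn about the tool's z in degrees. A call has 1 to 12 rows; each row is the pose to reach, as a shift and turn from the pose commanded when the call began, along the tool's axes at that moment; what a row does not reach only later rows make up. A row lasts 1/12 s, in which the tool goes at most 41.7 mm and 7.16 degrees, less where a joint would pass 70% of its speed; a pose out of reach is approached as far as the arm can. A call with a gripper value outside its range is refused whole. The fingers move at their own pace and stop on an object; "squeeze" is the grip in N (left out, the last holds). Time passes only in rows, so rows that repeat a pose let the fingers close. It gives the time, the measured TCP pose, the force, the opening and the grip force at its end, in the units of the state.
- get_state(): the state, without advancing time (a new reading comes with each control period).
- get_image(name): name is "side" or "top" or "wrist"; returns a dict with "frame" (400x640x3 uint8, red, green, blue), "K" (3x3 intrinsics, pixels), "k1" (the pictures are not rectified: a ray, as slopes to the right and down, at radius r is drawn at 1 + k1 r^2 times it, then the intrinsics apply), "position" and "orientation" of the camera in the world. Camera axes: x right, y down, z forward; pixel columns grow to the right and rows downward; lengths in m; the calibration is good to about 2 mm. A picture is of the moment at which its call begins. There is no depth.
- sign_off(): hands the job in; it is judged then, once.
Trained networks look in a picture, given as the dict that the camera call returned (one of the last four; its "shot" number tells which), for a name from the list of things; names that differ only in an ending like _2 or _b are one class to them, and where a whole thing is asked for, a point or a joint stands for the part that bears it (a point fixed in the world has none). Each returns a list of dicts, best first, with "score" (0 to 1); they miss things now and then, are a little off and sometimes report something else, mostly with a low value. They report only what shows in the picture. A call takes as long as a camera call. They do not tell look-alikes from the thing itself.
- find_in(query, picture): "point" ([column, row] in pixels, amid what is visible of it).
- place_of(query, picture): "point" ([column, row] in pixels: a listed point, or the origin of a listed thing).
The state is a dict: "clock": time; "qpos": joint angles; "qd": joint speeds; "effort": joint torques, N m; "position": TCP position; "ee_rot": TCP orientation; "contact_force": force on the tool from outside, world axes, zero at the start; "moment": the same for the moment, N m; "width": finger opening in m; "gripper_force": force on a finger pad.
Only numpy, scipy, OpenCV 4.12 (cv2) and the standard library are available. Lean on these libraries where they do the work, as an engineer would, in place of code of your own. Each camera call takes 0.05 s, during which the arm holds its last target. There are 200 camera calls.

### The job

Make up the sample row on the red rail: stand the four pipe nipples upright on the four black pads, one centred on each pad, in order of height, with the shortest on the pad next to the white price ticket and the tallest at the far end. Do not knock any of the nipples over on the way, and leave them all standing freely.

Things in the scene. Friction and masses are not known exactly. Their poses are not given: they have to be found in the camera images.
- nipple_38: the shortest of four loose nickel-plated pipe nipples standing upright on the counter: a round threaded tube, 38 mm tall and 27 mm in diameter from foot to top, slight hex band near the foot, dark bore in the top. 60 to 260 g. Origin at the centre of its foot, z up its axis; its yaw does not matter and it may be gripped anywhere along its height.
- nipple_55: the second shortest of four loose nickel-plated pipe nipples standing upright on the counter: a round threaded tube, 55 mm tall and 27 mm in diameter from foot to top, slight hex band near the foot, dark bore in the top. 60 to 260 g. Origin at the centre of its foot, z up its axis; its yaw does not matter and it may be gripped anywhere along its height.
- nipple_72: the second tallest of four loose nickel-plated pipe nipples standing upright on the counter: a round threaded tube, 72 mm tall and 27 mm in diameter from foot to top, slight hex band near the foot, dark bore in the top. 60 to 260 g. Origin at the centre of its foot, z up its axis; its yaw does not matter and it may be gripped anywhere along its height.
- nipple_89: the tallest of four loose nickel-plated pipe nipples standing upright on the counter: a round threaded tube, 89 mm tall and 27 mm in diameter from foot to top, slight hex band near the foot, dark bore in the top. 60 to 260 g. Origin at the centre of its foot, z up its axis; its yaw does not matter and it may be gripped anywhere along its height.
- pad_1: round black rubber pad, 44 mm across, 3 mm thick, first from the robot's right on the fixed red rail (400 x 70 mm, top 15 mm above the counter, roughly left to right, up to 0.3 rad askew). Four pads in a straight row, 72 mm apart. Origin: centre of its underside, on the rail's top; nipples stand 3 mm above it, 18 mm above the counter. x across the rail, y along it to the left.
- pad_2: round black rubber pad, 44 mm across, 3 mm thick, second from the robot's right on the fixed red rail (400 x 70 mm, top 15 mm above the counter, roughly left to right, up to 0.3 rad askew). Four pads in a straight row, 72 mm apart. Origin: centre of its underside, on the rail's top; nipples stand 3 mm above it, 18 mm above the counter. x across the rail, y along it to the left.
- pad_3: round black rubber pad, 44 mm across, 3 mm thick, third from the robot's right on the fixed red rail (400 x 70 mm, top 15 mm above the counter, roughly left to right, up to 0.3 rad askew). Four pads in a straight row, 72 mm apart. Origin: centre of its underside, on the rail's top; nipples stand 3 mm above it, 18 mm above the counter. x across the rail, y along it to the left.
- pad_4: round black rubber pad, 44 mm across, 3 mm thick, fourth from the robot's right on the fixed red rail (400 x 70 mm, top 15 mm above the counter, roughly left to right, up to 0.3 rad askew). Four pads in a straight row, 72 mm apart. Origin: centre of its underside, on the rail's top; nipples stand 3 mm above it, 18 mm above the counter. x across the rail, y along it to the left.
- ticket: white blank price ticket, 50 x 40 mm, on a low sloping black holder 58 x 42 mm and at most 25 mm high, fixed on one end of the red rail; it may be at the left or the right end (the other end has only a low red stop 14 mm high). Origin at the centre of the holder's underside, on the rail's top, in line with the pads and 67 mm from the centre of the nearest one.
Things that resemble listed ones, but are neither listed nor needed, are in the scene too. What is shaped like the nipple_38 but purple is not meant.

How it is judged:
By the outcome, as a careful person would: the job done as asked, in the order asked, and still so for the second after the job is handed in, with the robot touching nothing.
It also fails if it takes over 104 s, if anything falls off the work surface, if the arm or the gripper's body presses on something with over 40 N, if the wrist force passes 120 N, or if a joint passes its speed limit or range.

## Working session

There is one attempt and no reset: what is moved stays moved. The work goes in short steps, Python scripts to look and compute and a tool call to move; the robot and the scene stay as the last step left them, time stands still between calls to the robot, and variables do not carry over. Pictures are saved under pics/ and viewed, at most 14 in all, crops included, and the job is handed in when it is done.

Besides the shell and the picture viewer there is one more tool, called in YAML: its name, and indented under it one key for each argument. apply_moves: Moves the arm, as the interface text tells. Its arguments: {"type":"object","properties":{"deltas":{"type":"array"},"squeeze":{"type":"number"}},"required":["deltas"]}

```bash
mkdir -p pics; cat > h.py <<'E'
import numpy as np, cv2
from scipy.spatial.transform import Rotation as R
from rig import *
def rot(q): return R.from_quat([q[1],q[2],q[3],q[0]]).as_matrix()
def ray(p,im):
    K=np.array(im["K"]); d=np.array([im["k1"],0,0,0,0],float)
    # r_d = r(1+k1 r^2)
    u=cv2.undistortPoints(np.array([[p]],float),K,d)[0,0]
    return np.array(im["position"]), rot(im["orientation"])@np.array([u[0],u[1],1])
def at(p,im,z):
    o,d=ray(p,im); return o+d*(z-o[2])/d[2]
def proj(X,im):
    c=rot(im["orientation"]).T@(np.array(X,float)-im["position"])
    return cv2.projectPoints(c.reshape(1,3),np.zeros(3),np.zeros(3),np.array(im["K"]),np.array([im["k1"],0,0,0,0],float))[0][0,0]
def save(im,n): cv2.imwrite("pics/"+n,im["frame"][:,:,::-1])
E
python3 - <<'E'
from h import *
np.set_printoptions(precision=4,suppress=True)
print(get_state(), nose_length)
for c in ["top","side"]:
    im=get_image(c); save(im,c+"0.png"); print(c,im["position"],im["orientation"],im["K"],im["k1"])
    for n in ["nipple_38","nipple_55","nipple_72","nipple_89","pad_1","ticket"]:
        z=0.015 if n[0]!="n" else 0
        for r in place_of(n,im)[:6]: print(n,round(r["score"],2),np.round(r["point"],1),at(r["point"],im,z))
E
```

```text
{'clock': 0.0, 'qpos': array([-1.33  ,  0.2766,  1.5061,  0.    ,  1.3607, -0.121 ]), 'qd': array([ 0.0013,  0.0001,  0.001 , -0.0001, -0.0002, -0.0008]), 'effort': array([ -0.0003, -41.6783, -24.5807,  -0.0005,   0.0109,  -0.    ]), 'position': array([ 0.2034, -0.5373,  0.2474]), 'ee_rot': array([-0.0009,  0.9837,  0.1799, -0.    ]), 'contact_force': array([ 0.8124, -0.1494,  1.0323]), 'moment': array([-0.0293, -0.0288, -0.0308]), 'gripper_force': 0.0, 'width': 0.08517799577154529} 0.017
top [0.4539 0.0224 0.7919] [-0.0307  0.7091 -0.7038  0.0299] [[411.5848   0.     321.5656]
 [  0.     411.5848 199.113 ]
 [  0.       0.       1.    ]] -0.10873388314310924
nipple_38 0.81 [177.4 210.5] [0.4976 0.3051 0.    ]
nipple_38 0.77 [375.3 243.5] [ 0.4373 -0.0802  0.    ]
nipple_38 0.76 [457.5 241.1] [ 0.4422 -0.2407  0.    ]
nipple_38 0.69 [214.4 196.3] [0.526  0.2323 0.    ]
nipple_38 0.64 [201.8 238.4] [0.444  0.2549 0.    ]
nipple_38 0.56 [286.8 232.1] [0.4579 0.0899 0.    ]
nipple_55 0.81 [177.4 210.5] [0.4976 0.3051 0.    ]
nipple_55 0.77 [375.3 243.5] [ 0.4373 -0.0802  0.    ]
nipple_5
[... 2126 characters left out ...]
.  191.2] [ 0.4319 -0.0807  0.    ]
nipple_72 0.64 [309.4 306.7] [0.5267 0.2348 0.    ]
nipple_89 0.92 [407.5 311.5] [0.353  0.2391 0.    ]
nipple_89 0.86 [356.5 313.5] [0.4437 0.2457 0.    ]
nipple_89 0.77 [348.8 153.2] [ 0.4446 -0.2323  0.    ]
nipple_89 0.65 [321.4 347.8] [0.5036 0.3123 0.    ]
nipple_89 0.64 [356.  191.2] [ 0.4319 -0.0807  0.    ]
nipple_89 0.64 [309.4 306.7] [0.5267 0.2348 0.    ]
pad_1 0.78 [272.4 194. ] [ 0.6233 -0.0449  0.015 ]
pad_1 0.75 [275.9 217.5] [0.6072 0.0295 0.015 ]
pad_1 0.69 [282.9 237.6] [0.5869 0.086  0.015 ]
pad_1 0.55 [266.1 171.8] [ 0.6478 -0.1247  0.015 ]
pad_1 0.46 [347.7 242.7] [0.4567 0.0941 0.015 ]
ticket 0.66 [284.3 264.5] [0.5779 0.1541 0.015 ]
```

View pics/top0.png

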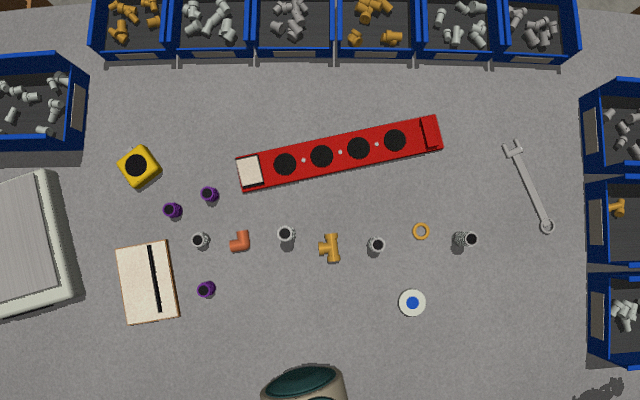

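View pics/side0.png

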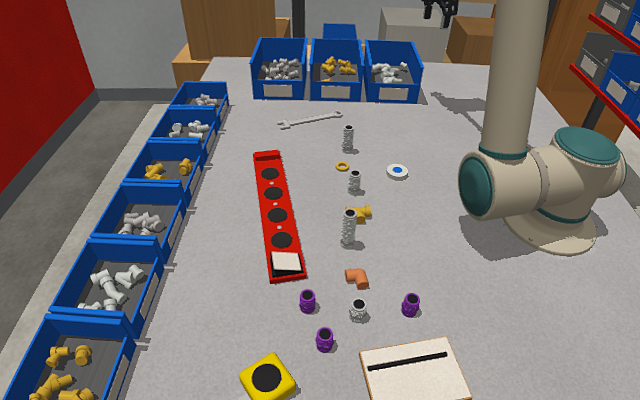

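Top view: the ticket is on the rail's left end (250,170), with pads at (285,164), (321,156), (358,148) and (394,141). The metal nipple candidates are at (200,240), (286,234), (377,244) and (466,239). The purple ones at (172,210), (209,194) and (206,289) are look-alikes and not meant. In the side view the four metal ones stand at (358,310), (349,230), (355,182) and (348,140). I'll enlarge these and measure them.

```bash
python3 - <<'E'
from h import *
np.set_printoptions(precision=4,suppress=True)
T=get_image("top"); S=get_image("side")
def crop(im,c,w=24,s=6):
    x,y=c; return cv2.resize(im["frame"][y-w:y+w,x-w:x+w],None,fx=200/(2*w),fy=200/(2*w),interpolation=cv2.INTER_CUBIC)
tc=[(200,240),(286,234),(377,244),(466,239)]; sc=[(358,308),(349,230),(355,182),(348,140)]
m=np.vstack([np.hstack([crop(T,c) for c in tc]),np.hstack([crop(S,c) for c in sc])])
cv2.imwrite("pics/crops.png",m[:,:,::-1])
# pads: dark blobs inside rail
for nm,im,ps in (("top",T,[(285,164),(321,156),(358,148),(394,141)]),("side",S,[(282,240),(277,215),(273,193),(270,173)])):
    g=(im["frame"].max(2)<60).astype(np.uint8)
    n,l,st,ce=cv2.connectedComponentsWithStats(g)
    P=[]
    for p in ps:
        k=l[p[1],p[0]]; cn=cv2.findContours((l==k).astype(np.uint8),0,2)[0]
        P.append(at(ce[k],im,0.018)[:2]); print(nm,p,st[k],ce[k],P[-1])
    P=np.array(P); print(np.linalg.norm(np.diff(P,axis=0),axis=1))
    c=P.mean(0); d=(P[0]-P[3]); d/=np.linalg.norm(d); print("mean",c,"dir",d,"yaw",np.arctan2(-d[0],d[1])); 
    for k in (1.5,.5,-.5,-1.5): print(c+d*.072*k)
# nipples: dark bore blobs and heights
for nm,im,cs in (("top",T,tc),("side",S,sc)):
  for p in cs:
    x,y=p; w=14 if nm=="top" else 22
    f=im["frame"][y-w:y+w,x-14:x+14].max(2)
    g=(f<75).astype(np.uint8); n,l,st,ce=cv2.connectedComponentsWithStats(g)
    print(nm,p,[(np.round(ce[k]+[x-14,y-w],1),st[k][4],f[l==k].min()) for k in range(1,n) if st[k][4]>8])
E
```

```text
top (285, 164) [274 153  22  22 376] [284.5984 163.8351] [0.5874 0.0945]
top (321, 156) [311 145  22  22 385] [321.4052 155.6649] [0.6036 0.0245]
top (358, 148) [347 137  23  22 380] [357.9395 147.6684] [ 0.6197 -0.0453]
top (394, 141) [384 129  22  22 364] [394.1758 139.761 ] [ 0.636  -0.1151]
[0.0718 0.0716 0.0717]
mean [ 0.6117 -0.0104] dir [-0.2258  0.9742] yaw 0.22777729448032474
[0.5873 0.0949]
[0.6035 0.0247]
[ 0.6198 -0.0454]
[ 0.636  -0.1156]
side (282, 240) [271 232  21  16 256] [281.2305 239.5156] [0.5894 0.094 ]
side (277, 215) [268 208  19  14 209] [276.9617 214.5598] [0.6054 0.0236]
side (273, 193) [264 187  19  12 175] [272.9143 192.4743] [ 0.6221 -0.0468]
side (270, 173) [262 168  17  11 144] [269.5139 172.9514] [ 0.6384 -0.1168]
[0.0722 0.0724 0.0719]
mean [ 0.6138 -0.0115] dir [-0.2262  0.9741] yaw 0.2282230314939721
[0.5894 0.0937]
[0.6057 0.0235]
[ 0.622  -0.0466]
[ 0.6383 -0.1167]
top (200, 240) [(array([197.1, 239.6]), np.int32(70), np.uint8(20)), (array([207.8, 240.2]), np.int32(26), np.uint8(45)), (array([201.5, 249.7]), np.int32(10), np.uint8(67))]
top (286, 234) [(array([284.5, 233.1]), np.int32(78), np.uint8(28)), (array([292.6, 244.5]), np.int32(11), np.uint8(68))]
top (377, 244) [(array([377.5, 244.3]), np.int32(75), np.uint8(25)), (array([367.8, 247.5]), np.int32(13), np.uint8(65)), (array([373. , 255.2]), np.int32(20), np.uint8(66))]
top (466, 239) [(array([454.2, 240.7]), np.int32(36), np.uint8(53)), (array([471.2, 238.4]), np.int32(79), np.uint8(18))]
side (358, 308) [(array([358.7, 303.6]), np.int32(73), np.uint8(5))]
side (349, 230) [(array([349.7, 212.4]), np.int32(43), np.uint8(12))]
side (355, 182) [(array([354.9, 172.4]), np.int32(25), np.uint8(3))]
side (348, 140) [(array([348.5, 126.9]), np.int32(16), np.uint8(2))]
```

View pics/crops.png

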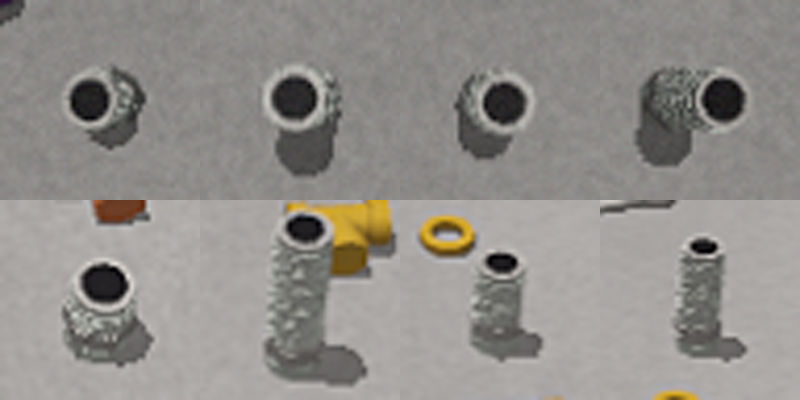

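The crops show four metal nipples, all with dark bores. I'll triangulate the bores from the two views to get heights.

```bash
python3 - <<'E'
from h import *
np.set_printoptions(precision=4,suppress=True)
T=get_image("top"); S=get_image("side")
tp=[(197.1,239.6),(284.5,233.1),(377.5,244.3),(471.2,238.4)]; sp=[(358.7,303.6),(349.7,212.4),(354.9,172.4),(348.5,126.9)]
for t,s in zip(tp,sp):
    o1,d1=ray(t,T);o2,d2=ray(s,S)
    a=np.linalg.lstsq(np.c_[d1,-d2],o2-o1,rcond=None)[0]
    p=o1+a[0]*d1;q=o2+a[1]*d2;print((p+q)/2,np.linalg.norm(p-q)*1e3)
    z=min([.038,.055,.072,.089],key=lambda h:abs(h-(p+q)[2]/2)); print("   ",z,at(t,T,z),at(s,S,z))
s=get_state(); print(rot(s["ee_rot"]))
E
```

```text
[0.4429 0.2517 0.0405] 1.463973735364508
    0.038 [0.4421 0.2525 0.038 ] [0.4433 0.25   0.038 ]
[0.4567 0.0859 0.0912] 1.944854535645865
    0.089 [0.4557 0.0862 0.089 ] [0.4574 0.0835 0.089 ]
[ 0.4381 -0.0765  0.0591] 2.021529228842367
    0.055 [ 0.437 -0.077  0.055] [ 0.4386 -0.0818  0.055 ]
[ 0.449  -0.2405  0.0753] 1.8976374502921138
    0.072 [ 0.448  -0.2417  0.072 ] [ 0.4496 -0.246   0.072 ]
[[ 0.9353  0.3539  0.0001]
 [ 0.3539 -0.9353 -0.0001]
 [ 0.      0.0001 -1.    ]]
```

The heights are unambiguous, left to right: nipple_38 at (200,240), nipple_89 at (286,234), nipple_55 at (377,244) and nipple_72 at (466,239). The ticket is at the left, so 38→pad_4, 55→pad_3, 72→pad_2 and 89→pad_1. I'll start by hovering over nipple_72.

```bash
cat >> h.py <<'E'
YAW=13.05  # world angle of tool y, deg: across the rail
PADS={4:(.5884,.0943),3:(.6046,.0241),2:(.6209,-.046),1:(.6372,-.1162)}
NIP={38:(.4427,.2512),89:(.4565,.0849),55:(.4378,-.0790),72:(.4488,-.2438)}
def to(*targets,yaw=YAW):
    s=get_state(); M=rot(s["ee_rot"]); y=np.degrees(np.arctan2(M[1,1],M[0,1]))
    t=-((yaw-y+180)%360-180)
    print("at",np.round(s["position"],4),"yaw",round(y,2),"w",round(s["width"],4),"t",round(s["clock"],2))
    for x in targets: print("to",x,"->",np.round(M.T@(np.array(x)-s["position"])*1e3,1),"turn",round(t,1))
E
python3 -c "
from h import *
to((*NIP[72],.165))"
```

```text
at [ 0.2035 -0.5378  0.2483] yaw -69.27 w 0.0853 t 0.9
to (0.4488, -0.2438, 0.165) -> [ 333.4 -188.2   83.3] turn -82.3
```

apply_moves:
  deltas: [60,333.5,-188,83.5,-82.3,60,333.5,-188,83.5,-82.3,60,333.5,-188,83.5,-82.3,60,333.5,-188,83.5,-82.3,60,333.5,-188,83.5,-82.3,60,333.5,-188,83.5,-82.3,60,333.5,-188,83.5,-82.3,60,333.5,-188,83.5,-82.3,60,333.5,-188,83.5,-82.3,60,333.5,-188,83.5,-82.3,60,333.5,-188,83.5,-82.3,60,333.5,-188,83.5,-82.3]
  squeeze: 35

```text
clock: 1.9
position: [0.4497, -0.2424, 0.1645]
ee_rot: [-0.0, 0.619, 0.785, -0.0]
contact_force: [-0.3, -0.3, 0.2]
width: 0.06
gripper_force: 0.0
```

apply_moves:
  deltas: [60,0,0,0,0,60,0,0,0,0,60,0,0,0,0]

```text
clock: 2.15
position: [0.4488, -0.2442, 0.1649]
ee_rot: [0.0, 0.623, 0.782, -0.0]
contact_force: [-0.2, 0.5, -0.5]
width: 0.0602
gripper_force: 0.0
```

```bash
python3 - <<'E'
from h import *
to((*NIP[72],.165),(*NIP[72],.040))
W=get_image("wrist"); print(W["position"],W["orientation"],W["K"],W["k1"])
f=W["frame"].copy()
for z in (0,.072): 
    p=proj((*NIP[72],z),W); print(p); cv2.circle(f,tuple(int(round(v)) for v in p),3,(255,0,0) if z else (0,255,0),-1)
cv2.imwrite("pics/w1.png",f[:,:,::-1])
E
```

```text
at [ 0.4488 -0.2442  0.1649] yaw 12.93 w 0.0602 t 2.15
to (0.4488, -0.2438, 0.165) -> [ 0.4  0.1 -0.1] turn -0.1
to (0.4488, -0.2438, 0.04) -> [  0.4   0.  124.9] turn -0.1
[ 0.43159747 -0.17169759  0.29024883] [0.14727684 0.98267042 0.1113009  0.01674804] [[291.43147492   0.         317.19450674]
 [  0.         291.43147492 198.54902151]
 [  0.           0.           1.        ]] -0.0010805269011629082
[317.77966936 184.69155324]
[317.96648504 207.25265983]
```

View pics/w1.png

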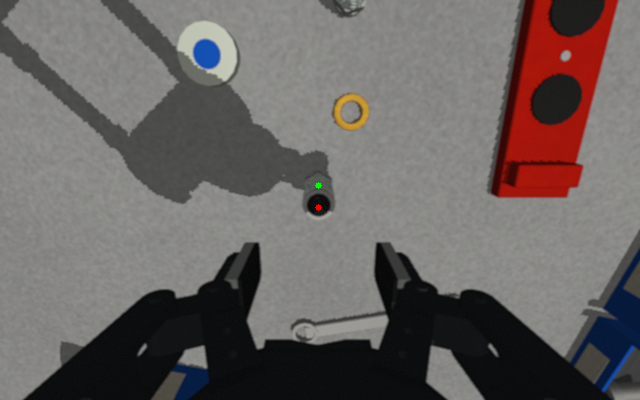

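The wrist view shows the predicted bore of nipple_72 (red dot, 318,207) right on the actual bore, so the estimate is good. I'll go down, grip and lift.

apply_moves:
  deltas: [60,0.4,0,20,0,60,0.4,0,45,0,60,0.4,0,70,0,60,0.4,0,95,0,60,0.4,0,112,0,60,0.4,0,121,0,60,0.4,0,125,0,60,0.4,0,125,0,20,0.4,0,125,0,20,0.4,0,125,0,20,0.4,0,125,0,20,0.4,0,125,0]

```text
clock: 3.2
position: [0.4497, -0.2441, 0.041]
ee_rot: [0.001, 0.622, 0.783, 0.0]
contact_force: [0.1, 0.9, 4.2]
width: 0.0261
gripper_force: 34.2
```

apply_moves:
  deltas: [20,0,0,0,0,20,0,0,0,0,20,0,0,0,0,20,0,0,-2,0,20,0,0,-8,0,20,0,0,-20,0,20,0,0,-36,0,20,0,0,-54,0,20,0,0,-68,0,20,0,0,-77,0,20,0,0,-80,0,20,0,0,-80,0]

```text
clock: 4.2
position: [0.449, -0.2436, 0.1204]
ee_rot: [0.001, 0.622, 0.783, 0.0]
contact_force: [-0.4, -0.0, -2.4]
width: 0.0261
gripper_force: 34.5
```

```bash
python3 - <<'E'
from h import *
print(get_state()["gripper_force"])
to((*PADS[2],.12),(*PADS[2],.0595))
E
```

```text
34.52768862247467
at [ 0.449  -0.2436  0.1204] yaw 13.03 w 0.0261 t 4.2
to (0.6209, -0.046, 0.12) -> [153.8 212.1   0.4] turn -0.0
to (0.6209, -0.046, 0.0595) -> [153.8 212.   60.9] turn -0.0
```

apply_moves:
  deltas: [20,3.5,5,0,0,20,13.5,18.5,0,0,20,28,39,0,0,20,46.5,64,0,0,20,66.5,91.5,0,0,20,87.5,120.5,0,0,20,107.5,148,0,0,20,125.5,173,0,0,20,140.5,193.5,0,0,20,150,207,0,0,20,154,212,0,0,20,154,212,0,0]

```text
clock: 5.2
position: [0.6207, -0.0446, 0.1187]
ee_rot: [-0.001, 0.622, 0.783, -0.0]
contact_force: [-1.0, 0.0, -2.6]
width: 0.0263
gripper_force: 34.7
```

apply_moves:
  deltas: [20,0,0,2,0,20,0,0,8,0,20,0,0,18,0,20,0,0,30,0,20,0,0,41,0,20,0,0,49,0,20,0,0,53,0,20,0,0,55,0,20,0,0,56,0,20,0,0,56,0]

```text
clock: 6.03
position: [0.6208, -0.0458, 0.0639]
ee_rot: [0.0, 0.622, 0.783, 0.0]
contact_force: [-0.8, 0.5, -2.2]
width: 0.026
gripper_force: 34.7
```

```bash
python3 - <<'E'
from h import *
print(get_state()["contact_force"]); to((*PADS[2],.059))
W=get_image("wrist"); f=W["frame"].copy()
for k in PADS:
    p=proj((*PADS[k],.018),W); print(k,p); cv2.circle(f,tuple(int(round(v)) for v in p),3,(0,255,0),-1)
cv2.imwrite("pics/w2.png",f[:,:,::-1])
E
```

```text
[-0.84546632  0.49588382 -2.2215535 ]
at [ 0.6208 -0.0458  0.0639] yaw 13.02 w 0.026 t 6.03
to (0.6209, -0.046, 0.059) -> [-0.2  0.   4.9] turn -0.0
4 [318.31286255 -38.0868379 ]
3 [318.09764268 114.20597599]
2 [318.11940776 231.84664261]
1 [318.10458919 325.56352357]
```

View pics/w2.png

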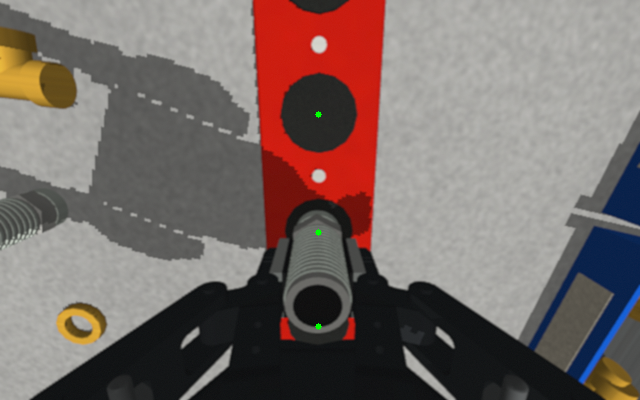

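The wrist view shows the predicted pad_3 centre (318,114) at the middle of its pad, with the nipple over pad_2 in line. I'll lower the last few mm.

apply_moves:
  deltas: [20,0,0,1.5,0,20,0,0,3,0,20,0,0,4,0,20,0,0,5,0,20,0,0,5,0]

```text
clock: 6.5
position: [0.6207, -0.0457, 0.0591]
ee_rot: [0.0, 0.622, 0.783, 0.0]
contact_force: [-0.4, 0.4, 1.0]
width: 0.026
gripper_force: 34.8
```

apply_moves:
  deltas: [32,0,0,0,0,38,0,0,0,0,46,0,0,0,0,54,0,0,0,0,60,0,0,0,0,60,0,0,-10,0,60,0,0,-30,0,60,0,0,-60,0,60,0,0,-90,0,60,0,0,-110,0,60,0,0,-120,0,60,0,0,-120,0]

```text
clock: 7.5
position: [0.6222, -0.046, 0.1822]
ee_rot: [0.003, 0.622, 0.783, 0.001]
contact_force: [0.9, -1.5, 0.6]
width: 0.0601
gripper_force: 0.0
```

```bash
python3 - <<'E'
from h import *
to((*NIP[55],.165),(*NIP[55],.032))
E
```

```text
at [ 0.6222 -0.046   0.1822] yaw 13.04 w 0.0601 t 7.5
to (0.4378, -0.079, 0.165) -> [   9.4 -187.2   16.1] turn -0.0
to (0.4378, -0.079, 0.032) -> [   9.8 -187.9  149.1] turn -0.0
```

apply_moves:
  deltas: [60,1.5,-30,0,0,60,3,-60,0,0,60,4.5,-95,4,0,60,6,-130,8,0,60,8,-160,14,0,60,9,-180,14,0,60,9,-186,14,0,60,9,-186,14,0,60,9,-186,14,0,60,9,-186,14,0]

```text
clock: 8.33
position: [0.439, -0.0791, 0.1648]
ee_rot: [0.001, 0.622, 0.783, 0.0]
contact_force: [-0.0, 0.1, 0.5]
width: 0.0599
gripper_force: 0.0
```

```bash
python3 - <<'E'
from h import *
to((*NIP[55],.165),(*NIP[55],.032))
W=get_image("wrist"); p=proj((*NIP[55],.055),W); x,y=map(int,p)
g=(W["frame"].max(2)<50).astype(np.uint8)[y-25:y+25,x-25:x+25]
n,l,st,ce=cv2.connectedComponentsWithStats(g); k=1+st[1:,4].argmax(); c=ce[k]+[x-25,y-25]
print(p,c,st[k],at(c,W,.055))
T=get_image("top");save(T,"t1.png")
for r in place_of("nipple_72",T): print(r["score"],r["point"],at(r["point"],T,.018))
E
```

```text
at [ 0.439  -0.0791  0.1648] yaw 13.03 w 0.0599 t 8.33
to (0.4378, -0.079, 0.165) -> [ 0.3 -1.1 -0.2] turn -0.0
to (0.4378, -0.079, 0.032) -> [  0.4  -1.3 132.8] turn -0.0
[316.41504297 200.87486635] [316.86435331 198.52050473] [ 16  14  21  20 317] [ 0.43770111 -0.07688502  0.055     ]
0.75 [201.7, 236.0] [0.4487072  0.24990345 0.018     ]
0.7 [289.5, 232.2] [0.45767174 0.08328598 0.018     ]
0.6 [211.1, 290.1] [0.34747815 0.22967103 0.018     ]
0.59 [173.4, 208.8] [0.49977523 0.30669003 0.018     ]
0.57 [215.7, 196.6] [0.52376372 0.22501305 0.018     ]
0.52 [357.6, 149.9] [ 0.61536084 -0.04460865  0.018     ]
0.5 [252.6, 169.7] [0.57575151 0.15543972 0.018     ]
0.46 [376.2, 244.6] [ 0.43558184 -0.07952859  0.018     ]
```

View pics/t1.png

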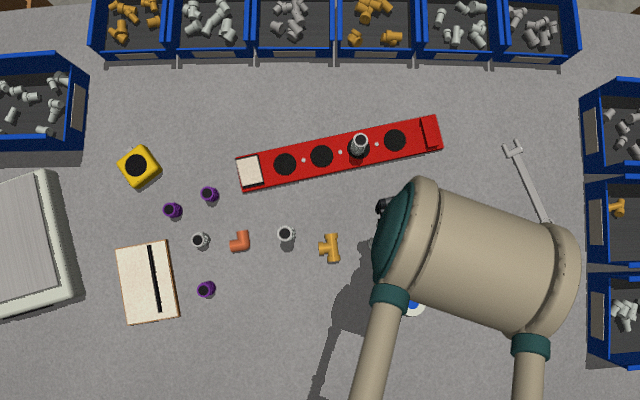

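nipple_72 stands on pad_2 (358,148). The wrist camera puts nipple_55 at (0.4377, -0.0769), so I'll correct by 2 mm and grasp it.

apply_moves:
  deltas: [60,2.3,-1,20,0,60,2.3,-1,45,0,60,2.3,-1,72,0,60,2.3,-1,98,0,60,2.3,-1,117,0,60,2.3,-1,128,0,60,2.3,-1,133,0,60,2.3,-1,133,0,20,2.3,-1,133,0,20,2.3,-1,133,0,20,2.3,-1,133,0,20,2.3,-1,133,0]

```text
clock: 9.48
position: [0.437, -0.0772, 0.0328]
ee_rot: [0.001, 0.622, 0.783, 0.001]
contact_force: [0.3, -0.7, 3.5]
width: 0.0266
gripper_force: 34.4
```

apply_moves:
  deltas: [20,0,0,0,0,20,0,0,0,0,20,0,0,0,0,20,0,0,-2,0,20,0,0,-8,0,20,0,0,-22,0,20,0,0,-42,0,20,0,0,-65,0,20,0,0,-88,0,20,0,0,-105,0,20,0,0,-115,0,20,0,0,-115,0]

```text
clock: 10.48
position: [0.437, -0.0773, 0.1491]
ee_rot: [0.002, 0.622, 0.783, 0.001]
contact_force: [0.0, -0.3, -1.3]
width: 0.026
gripper_force: 34.6
```

apply_moves:
  deltas: [20,0,0,0,0,20,0,0,0,0]

```text
clock: 10.65
position: [0.4349, -0.0766, 0.146]
ee_rot: [-0.001, 0.622, 0.783, -0.0]
contact_force: [-1.2, 0.2, -1.2]
width: 0.0264
gripper_force: 34.6
```

```bash
python3 - <<'E'
from h import *
to((*PADS[3],.147),(*PADS[3],.0505))
E
```

```text
at [ 0.4349 -0.0766  0.146 ] yaw 13.03 w 0.0264 t 10.65
to (0.6046, 0.0241, 0.147) -> [ 59.9 188.   -1.2] turn -0.0
to (0.6046, 0.0241, 0.0505) -> [ 59.8 188.1  95.3] turn -0.0
```

apply_moves:
  deltas: [20,1.5,4.5,0,0,20,5,16,0,0,20,11,34,0,0,20,18,56,0,0,20,26,80.5,0,0,20,34.5,106,0,0,20,42,130,0,0,20,49.5,152,0,0,20,55,170,0,0,20,59,182,0,0,20,60.5,186.5,0,0,20,60.5,186.5,0,0]

```text
clock: 11.65
position: [0.6046, 0.0249, 0.1459]
ee_rot: [-0.0, 0.622, 0.783, -0.0]
contact_force: [-0.4, -0.3, -2.1]
width: 0.0264
gripper_force: 34.6
```

apply_moves:
  deltas: [20,0,0,4,0,20,0,0,14,0,20,0,0,28,0,20,0,0,44,0,20,0,0,60,0,20,0,0,74,0,20,0,0,84,0,20,0,0,89,0,20,0,0,91,0,20,0,0,91,0,20,0,0,91,0]

```text
clock: 12.57
position: [0.6044, 0.024, 0.0564]
ee_rot: [0.001, 0.622, 0.783, 0.0]
contact_force: [-0.5, -0.6, -0.8]
width: 0.0261
gripper_force: 34.6
```

```bash
python3 - <<'E'
from h import *
print(get_state()["contact_force"]); to((*PADS[3],.0505))
E
```

```text
[-0.45020737 -0.55980452 -0.8161881 ]
at [0.6044 0.024  0.0564] yaw 13.02 w 0.0261 t 12.57
to (0.6046, 0.0241, 0.0505) -> [0.1 0.2 5.9] turn -0.0
```

apply_moves:
  deltas: [20,0,0,1.5,0,20,0,0,3,0,20,0,0,4.5,0,20,0,0,5.5,0,20,0,0,6,0,20,0,0,6,0]

```text
clock: 13.07
position: [0.6041, 0.0242, 0.0508]
ee_rot: [0.0, 0.622, 0.783, 0.0]
contact_force: [-2.1, 0.6, 4.9]
width: 0.0265
gripper_force: 35.3
```

apply_moves:
  deltas: [32,0,0,0,0,38,0,0,0,0,46,0,0,0,0,54,0,0,0,0,60,0,0,0,0,60,0,0,-10,0,60,0,0,-30,0,60,0,0,-60,0,60,0,0,-90,0,60,0,0,-115,0,60,0,0,-125,0,60,0,0,-125,0]

```text
clock: 14.07
position: [0.6058, 0.024, 0.1782]
ee_rot: [0.003, 0.622, 0.783, 0.002]
contact_force: [-0.4, -0.2, -0.0]
width: 0.06
gripper_force: 0.0
```

apply_moves:
  deltas: [60,10,-14,0,0,60,25,-35,0,0,60,43,-60,0,0,60,60,-85,0,0,60,77,-108,0,0,60,88,-124,0,0,60,93,-130.5,0,0,60,93,-130.5,0,0,60,93,-130.5,0,0,60,93,-130.5,0,0]

```text
clock: 14.9
position: [0.4574, 0.0849, 0.1746]
ee_rot: [0.001, 0.622, 0.783, 0.0]
contact_force: [-0.0, -0.3, 0.7]
width: 0.0604
gripper_force: 0.0
```

```bash
cat >> h.py <<'E'
def bore(h,w=30):
    W=get_image("wrist"); p=proj((*NIP[h],h/1e3),W); x,y=map(int,p)
    g=(W["frame"].max(2)<50).astype(np.uint8)[max(y-w,0):y+w,x-w:x+w]
    n,l,st,ce=cv2.connectedComponentsWithStats(g); k=1+st[1:,4].argmax(); c=ce[k]+[x-w,max(y-w,0)]
    a=at(c,W,h/1e3); print("bore",h,p,c,st[k],a); return W,a
E
python3 - <<'E'
from h import *
W,a=bore(89); save(W,"w3.png")
to((*NIP[89],.052),(a[0],a[1],.052))
E
```

```text
bore 89 [316.75555942 210.57026359] [317.26932668 208.45885287] [ 20  18  24  22 401] [0.4564983  0.08665552 0.089     ]
at [0.4574 0.0849 0.1746] yaw 13.0 w 0.0601 t 14.95
to (0.4565, 0.0849, 0.052) -> [  0.3  -1.  122.6] turn -0.0
to (np.float64(0.4564983006866198), np.float64(0.08665552455701038), 0.052) -> [  2.   -0.6 122.6] turn -0.0
```

View pics/w3.png

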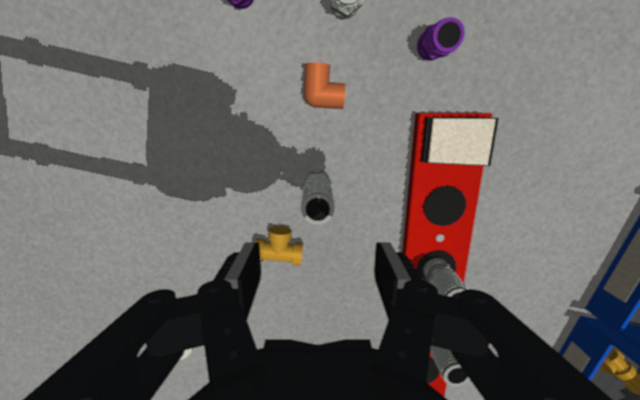

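The view shows nipple_89's bore at (317,208), standing clear, with nipple_55 and nipple_72 upright on the rail. I'll grasp it now.

apply_moves:
  deltas: [60,1.7,-0.7,18,0,60,1.7,-0.7,42,0,60,1.7,-0.7,66,0,60,1.7,-0.7,90,0,60,1.7,-0.7,108,0,60,1.7,-0.7,118,0,60,1.7,-0.7,122.5,0,60,1.7,-0.7,122.5,0,20,1.7,-0.7,122.5,0,20,1.7,-0.7,122.5,0,20,1.7,-0.7,122.5,0,20,1.7,-0.7,122.5,0]

```text
clock: 15.95
position: [0.4559, 0.0868, 0.0531]
ee_rot: [0.001, 0.622, 0.783, 0.001]
contact_force: [0.6, 0.2, 1.2]
width: 0.026
gripper_force: 34.4
```

apply_moves:
  deltas: [20,0,0,0,0,20,0,0,0,0,20,0,0,0,0,20,0,0,-2,0,20,0,0,-8,0,20,0,0,-22,0,20,0,0,-42,0,20,0,0,-65,0,20,0,0,-88,0,20,0,0,-105,0,20,0,0,-115,0,20,0,0,-115,0]

```text
clock: 16.95
position: [0.4555, 0.0869, 0.1693]
ee_rot: [0.001, 0.622, 0.783, 0.001]
contact_force: [0.5, -0.5, -2.7]
width: 0.0262
gripper_force: 34.6
```

apply_moves:
  deltas: [20,0,0,0,0,20,0,0,0,0,20,0,0,0,0,20,0,0,0,0]

```text
clock: 17.28
position: [0.454, 0.0868, 0.1662]
ee_rot: [-0.001, 0.622, 0.783, -0.001]
contact_force: [0.1, 0.0, -2.5]
width: 0.0263
gripper_force: 34.6
```

```bash
python3 - <<'E'
from h import *
to((*PADS[1],.167),(*PADS[1],.0705))
E
```

```text
at [0.454  0.0868 0.1662] yaw 13.03 w 0.0263 t 17.28
to (0.6372, -0.1162, 0.167) -> [-239.1  132.8   -1.2] turn -0.0
to (0.6372, -0.1162, 0.0705) -> [-239.1  133.    95.3] turn -0.0
```

apply_moves:
  deltas: [20,-5.5,3,0,0,20,-21,11.5,0,0,20,-44,24,0,0,20,-72,39.5,0,0,20,-103,57,0,0,20,-136,75,0,0,20,-167,92,0,0,20,-195,107,0,0,20,-218,120,0,0,20,-233.5,128.5,0,0,20,-239,131.5,0,0,20,-239,131.5,0,0]

```text
clock: 18.28
position: [0.6375, -0.118, 0.1662]
ee_rot: [-0.0, 0.623, 0.782, -0.0]
contact_force: [-0.6, 0.1, -1.6]
width: 0.0263
gripper_force: 34.6
```

apply_moves:
  deltas: [20,0,0,4,0,20,0,0,14,0,20,0,0,28,0,20,0,0,44,0,20,0,0,60,0,20,0,0,74,0,20,0,0,84,0,20,0,0,89,0,20,0,0,91,0,20,0,0,91,0,20,0,0,91,0]

```text
clock: 19.2
position: [0.6372, -0.1163, 0.077]
ee_rot: [0.001, 0.622, 0.783, 0.0]
contact_force: [0.4, -0.2, -2.0]
width: 0.0261
gripper_force: 34.6
```

```bash
python3 - <<'E'
from h import *
print(get_state()["contact_force"]); to((*PADS[1],.0705))
E
```

```text
[ 0.35698973 -0.21487134 -1.9983293 ]
at [ 0.6372 -0.1163  0.077 ] yaw 13.05 w 0.0261 t 19.2
to (0.6372, -0.1162, 0.0705) -> [0.1 0.  6.5] turn -0.0
```

apply_moves:
  deltas: [20,0,0,1.5,0,20,0,0,3,0,20,0,0,4.5,0,20,0,0,5.5,0,20,0,0,6,0,20,0,0,6,0]

```text
clock: 19.7
position: [0.6369, -0.1165, 0.0711]
ee_rot: [0.0, 0.622, 0.783, 0.0]
contact_force: [-1.0, -0.1, 3.4]
width: 0.0261
gripper_force: 35.1
```

apply_moves:
  deltas: [32,0,0,0,0,38,0,0,0,0,46,0,0,0,0,54,0,0,0,0,60,0,0,0,0,60,0,0,-10,0,60,0,0,-30,0,60,0,0,-60,0,60,0,0,-90,0,60,0,0,-115,0,60,0,0,-125,0,60,0,0,-125,0]

```text
clock: 20.7
position: [0.6385, -0.1168, 0.199]
ee_rot: [0.003, 0.622, 0.783, 0.001]
contact_force: [0.6, -0.4, 0.1]
width: 0.0602
gripper_force: 0.0
```

apply_moves:
  deltas: [55,30,-8,0,0,55,68,-18,0,0,55,106,-28,0,0,55,144,-38,0,0,55,182,-48,0,0,55,220,-58,0,0,55,258,-68,0,0,55,296,-78,0,0,55,334,-88,0,0,55,370,-98,0,0,55,395,-104.5,0,0,55,402,-106.5,0,0]

```text
clock: 21.7
position: [0.4389, 0.2539, 0.1935]
ee_rot: [-0.002, 0.621, 0.784, -0.001]
contact_force: [-0.7, -0.5, -0.2]
width: 0.0552
gripper_force: 0.0
```

apply_moves:
  deltas: [55,0,0,15,0,55,0,0,35,0,55,0,0,50,0,55,0,0,50,0,55,0,0,50,0]

```text
clock: 22.12
position: [0.4416, 0.2503, 0.1437]
ee_rot: [-0.001, 0.622, 0.783, -0.002]
contact_force: [0.2, -0.0, 0.4]
width: 0.0547
gripper_force: 0.0
```

```bash
python3 - <<'E'
from h import *
W,a=bore(38); save(W,"w4.png")
to((*NIP[38],.024),(a[0],a[1],.024))
E
```

```text
bore 38 [319.94881544 201.89237818] [320.47891566 200.34939759] [ 21  20  22  20 332] [0.44282244 0.25261032 0.038     ]
at [0.4425 0.2507 0.1448] yaw 13.0 w 0.0548 t 22.17
to (0.4427, 0.2512, 0.024) -> [  0.5   0.5 120.8] turn -0.1
to (np.float64(0.44282244346535743), np.float64(0.2526103185802326), 0.024) -> [  1.9   0.9 120.8] turn -0.1
```

View pics/w4.png

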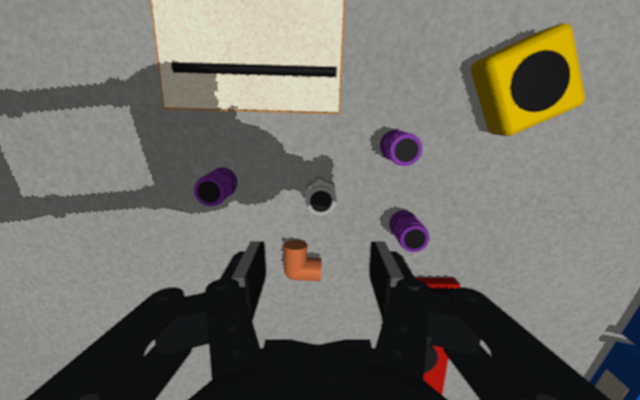

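The nickel nipple_38 (320,200) is between the purple look-alikes (405,148), (410,232) and (215,187). The fingers have room, so I'll grasp it with a 50 mm opening.

apply_moves:
  deltas: [50,1.7,0.8,18,0,50,1.7,0.8,42,0,50,1.7,0.8,66,0,50,1.7,0.8,90,0,50,1.7,0.8,107,0,50,1.7,0.8,116,0,50,1.7,0.8,120.5,0,50,1.7,0.8,120.5,0,20,1.7,0.8,120.5,0,20,1.7,0.8,120.5,0,20,1.7,0.8,120.5,0,20,1.7,0.8,120.5,0]

```text
clock: 23.17
position: [0.4439, 0.2535, 0.0261]
ee_rot: [0.001, 0.622, 0.783, 0.001]
contact_force: [-0.0, -1.2, 5.2]
width: 0.026
gripper_force: 34.5
```

apply_moves:
  deltas: [20,0,0,0,0,20,0,0,0,0,20,0,0,0,0,20,0,0,-2,0,20,0,0,-8,0,20,0,0,-22,0,20,0,0,-42,0,20,0,0,-65,0,20,0,0,-88,0,20,0,0,-105,0,20,0,0,-115,0,20,0,0,-115,0]

```text
clock: 24.17
position: [0.4439, 0.2536, 0.142]
ee_rot: [0.001, 0.622, 0.783, 0.002]
contact_force: [0.1, 0.4, -0.8]
width: 0.0262
gripper_force: 34.5
```

apply_moves:
  deltas: [20,0,0,0,0,20,0,0,0,0,20,0,0,0,0,20,0,0,0,0]

```text
clock: 24.5
position: [0.4421, 0.2528, 0.1385]
ee_rot: [-0.001, 0.622, 0.783, -0.001]
contact_force: [-0.3, -0.5, -1.2]
width: 0.026
gripper_force: 34.5
```

```bash
python3 - <<'E'
from h import *
to((*PADS[4],.139),(*PADS[4],.043))
E
```

```text
at [0.4421 0.2528 0.1385] yaw 13.03 w 0.026 t 24.5
to (0.5884, 0.0943, 0.139) -> [-187.4  106.8   -0.7] turn -0.0
to (0.5884, 0.0943, 0.043) -> [-187.3  107.1   95.3] turn -0.0
```

apply_moves:
  deltas: [20,-4.5,2.5,0,0,20,-16,9,0,0,20,-34,19,0,0,20,-56,32,0,0,20,-81,46,0,0,20,-106,60,0,0,20,-131,74,0,0,20,-153,86,0,0,20,-171,96.5,0,0,20,-183,103,0,0,20,-187.3,105.5,0,0,20,-187.3,105.5,0,0]

```text
clock: 25.5
position: [0.5885, 0.0932, 0.1394]
ee_rot: [-0.0, 0.623, 0.782, -0.0]
contact_force: [-0.4, -0.3, -0.9]
width: 0.0262
gripper_force: 34.5
```

apply_moves:
  deltas: [20,0,0,4,0,20,0,0,14,0,20,0,0,28,0,20,0,0,44,0,20,0,0,60,0,20,0,0,74,0,20,0,0,83,0,20,0,0,88,0,20,0,0,90,0,20,0,0,90,0,20,0,0,90,0]

```text
clock: 26.42
position: [0.5882, 0.0946, 0.0503]
ee_rot: [0.0, 0.622, 0.783, 0.0]
contact_force: [-0.4, -0.0, -1.0]
width: 0.026
gripper_force: 34.5
```

```bash
python3 - <<'E'
from h import *
print(get_state()["contact_force"]); to((*PADS[4],.043))
E
```

```text
[-0.44062587 -0.04152703 -1.03118413]
at [0.5882 0.0946 0.0503] yaw 13.05 w 0.026 t 26.42
to (0.5884, 0.0943, 0.043) -> [-0.3  0.1  7.3] turn -0.0
```

apply_moves:
  deltas: [20,0,0,1.5,0,20,0,0,3,0,20,0,0,4.5,0,20,0,0,5.5,0,20,0,0,6.2,0,20,0,0,6.2,0]

```text
clock: 26.92
position: [0.5878, 0.0943, 0.0441]
ee_rot: [0.0, 0.622, 0.783, 0.0]
contact_force: [-1.3, 0.0, 2.9]
width: 0.0258
gripper_force: 34.9
```

Contact made. I'll release, go straight up and then back away to clear the view.

apply_moves:
  deltas: [32,0,0,0,0,38,0,0,0,0,46,0,0,0,0,54,0,0,0,0,60,0,0,0,0,60,0,0,-10,0,60,0,0,-30,0,60,0,0,-60,0,60,0,0,-95,0,60,0,0,-130,0,60,0,0,-150,0,60,0,0,-160,0]

```text
clock: 27.92
position: [0.5895, 0.0945, 0.2083]
ee_rot: [0.003, 0.622, 0.783, 0.002]
contact_force: [0.3, 0.3, 0.1]
width: 0.0602
gripper_force: 0.0
```

apply_moves:
  deltas: [60,0,-20,0,0,60,0,-50,0,0,60,0,-85,0,0,60,0,-120,0,0,60,0,-155,0,0,60,0,-190,0,0,60,0,-220,0,0,60,0,-235,0,0,60,0,-240,0,0,60,0,-240,0,0,60,0,-240,0,0]

```text
clock: 28.83
position: [0.3558, 0.0403, 0.204]
ee_rot: [0.001, 0.622, 0.783, 0.001]
contact_force: [1.2, 0.2, -0.3]
width: 0.0602
gripper_force: 0.0
```

```bash
python3 - <<'E'
from h import *
np.set_printoptions(precision=4,suppress=True)
T=get_image("top");S=get_image("side")
a=cv2.resize(T["frame"][100:210,220:460],(720,330),interpolation=cv2.INTER_CUBIC)
b=cv2.resize(S["frame"][130:290,220:340],(360,480)[::1],interpolation=cv2.INTER_CUBIC)
cv2.imwrite("pics/fT.png",a[:,:,::-1]);cv2.imwrite("pics/fS.png",b[:,:,::-1])
for h,k in ((38,4),(55,3),(72,2),(89,1)):
  for im in (T,S):
    z=.018+h/1e3; p=proj((*PADS[k],z),im); x,y=map(int,p.round()); w=12
    f=im["frame"][y-w:y+w,x-w:x+w].max(2); g=(f<55).astype(np.uint8); n,l,st,ce=cv2.connectedComponentsWithStats(g)
    j=min(range(1,n),key=lambda j:np.hypot(*(ce[j]-w)) if st[j][4]>8 else 99)
    q=at(ce[j]+[x-w,y-w],im,z); print(h,p,st[j][4],"err mm",(q[:2]-PADS[k])*1e3)
E
```

```text
38 [282.8163 159.6942] 59 err mm [-1.4918 -0.9755]
38 [280.7599 226.4434] 35 err mm [ 0.731  -3.6835]
55 [321.5888 149.2066] 68 err mm [-1.4036 -0.2964]
55 [275.8322 195.4096] 32 err mm [ 0.7557 -3.6159]
72 [361.9452 138.329 ] 70 err mm [-1.5043  3.1716]
72 [271.3775 167.4159] 25 err mm [0.5396 0.109 ]
89 [403.8101 127.1827] 73 err mm [-1.2026 -0.9201]
89 [267.3909 142.0609] 22 err mm [ 2.1802 -4.5076]
```

View pics/fT.png

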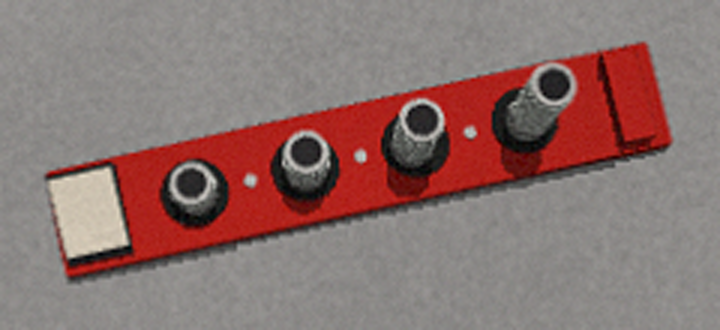

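View pics/fS.png

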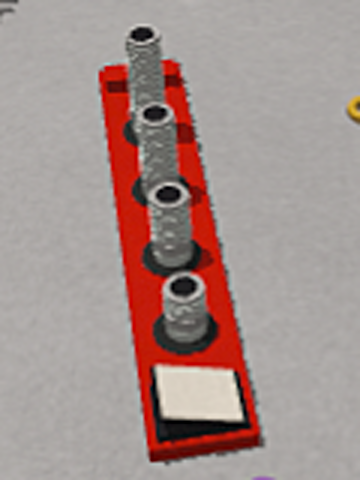

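All four stand upright in the right order, shortest by the ticket. nipple_72 is about 3 mm off centre along the rail toward the ticket, while the others are within about 1 mm. There's plenty of time, so I'll re-centre it.

```bash
python3 - <<'E'
from h import *
to((.6208,-.0430,.204),(.6208,-.0430,.060))
E
```

```text
at [0.356  0.0404 0.2038] yaw 13.04 w 0.0598 t 28.93
to (0.6208, -0.043, 0.204) -> [-1.409e+02  2.392e+02  2.000e-01] turn -0.0
to (0.6208, -0.043, 0.06) -> [-140.9  238.9  144.2] turn -0.0
```

apply_moves:
  deltas: [60,-10,17,0,0,60,-25,42,0,0,60,-42,72,0,0,60,-60,102,0,0,60,-78,132,0,0,60,-96,163,0,0,60,-114,193,0,0,60,-129,219,0,0,60,-138,234,0,0,60,-141,239,0,0,60,-141,239,0,0,60,-141,239,0,0]

```text
clock: 29.93
position: [0.6181, -0.0428, 0.2026]
ee_rot: [-0.001, 0.622, 0.783, -0.001]
contact_force: [-0.2, 0.9, -0.5]
width: 0.0599
gripper_force: 0.0
```

apply_moves:
  deltas: [60,0,0,0,0,60,0,0,0,0,60,0,0,0,0]

```text
clock: 30.18
position: [0.6177, -0.0427, 0.2041]
ee_rot: [0.0, 0.622, 0.783, 0.0]
contact_force: [-0.6, -1.1, 0.8]
width: 0.0599
gripper_force: 0.0
```

```bash
python3 - <<'E'
from h import *
to((.6208,-.0430,.060))
W=get_image("wrist")
for h,k in ((72,2),(55,3)):
    z=.018+h/1e3; p=proj((*PADS[k],z),W); x,y=map(int,p.round()); w=22
    f=W["frame"][y-w:y+w,x-w:x+w].max(2); g=(f<45).astype(np.uint8); n,l,st,ce=cv2.connectedComponentsWithStats(g)
    j=min(range(1,n),key=lambda j:np.hypot(*(ce[j]-w)) if st[j][4]>60 else 99)
    q=at(ce[j]+[x-w,y-w],W,z); print(h,p,st[j],"err mm",(q[:2]-PADS[k])*1e3)
E
```

```text
at [ 0.6177 -0.0427  0.2041] yaw 13.05 w 0.0599 t 30.18
to (0.6208, -0.043, 0.06) -> [ -1.    3.  144.1] turn 0.0
72 [320.61701602 204.09271911] [ 12   9  19  19 287] err mm [-1.47431817  3.39428929]
55 [320.62854965 117.16375241] [  1   0  40  40 264] err mm [-1.42084561  7.79678043]
```

The wrist camera confirms it: nipple_72 is +3.4 mm along the rail. I'll descend around it and grip.

apply_moves:
  deltas: [60,-1,3,15,0,60,-1,3,37,0,60,-1,3,60,0,60,-1,3,83,0,60,-1,3,106,0,60,-1,3,125,0,60,-1,3,137,0,60,-1,3,142,0,60,-1,3,144,0,60,-1,3,144,0,60,-1,3,144,0]

```text
clock: 31.15
position: [0.6225, -0.0436, 0.0607]
ee_rot: [0.001, 0.622, 0.783, 0.0]
contact_force: [0.6, -0.4, 0.3]
width: 0.0603
gripper_force: 0.0
```

apply_moves:
  deltas: [20,0,0,0,0,20,0,0,0,0,20,0,0,0,0,20,0,0,0,0,20,0,0,0,0,20,0,0,0,0]

```text
clock: 31.65
position: [0.622, -0.0436, 0.0605]
ee_rot: [0.0, 0.622, 0.783, 0.0]
contact_force: [-1.3, 0.4, 5.9]
width: 0.0264
gripper_force: 34.3
```

apply_moves:
  deltas: [20,0,0,-2,0,20,0,0,-5,0,20,0,0,-7,0,20,0,0,-7,0,20,0,0,-7,0]

```text
clock: 32.07
position: [0.6218, -0.0435, 0.0665]
ee_rot: [-0.0, 0.622, 0.783, -0.0]
contact_force: [-0.5, 0.2, -1.6]
width: 0.0263
gripper_force: 34.4
```

apply_moves:
  deltas: [20,-1.5,-0.5,0,0,20,-3.3,-0.5,0,0,20,-3.3,-0.5,0,0,20,-3.3,-0.5,1.5,0,20,-3.3,-0.5,3,0,20,-3.3,-0.5,4.5,0,20,-3.3,-0.5,5.5,0,20,-3.3,-0.5,6,0,20,-3.3,-0.5,6,0]

```text
clock: 32.82
position: [0.622, -0.0468, 0.0606]
ee_rot: [-0.0, 0.622, 0.783, -0.0]
contact_force: [0.0, -0.9, -1.7]
width: 0.0261
gripper_force: 34.5
```

apply_moves:
  deltas: [20,0,0,0.5,0,20,0,0,1,0,20,0,0,1,0,20,0,0,1,0]

```text
clock: 33.15
position: [0.622, -0.0468, 0.0604]
ee_rot: [0.0, 0.622, 0.783, 0.0]
contact_force: [-1.7, 1.5, 6.1]
width: 0.0263
gripper_force: 34.9
```

Seated on the pad. I'll release and withdraw.

apply_moves:
  deltas: [32,0,0,0,0,38,0,0,0,0,46,0,0,0,0,54,0,0,0,0,60,0,0,0,0,60,0,0,-10,0,60,0,0,-30,0,60,0,0,-60,0,60,0,0,-95,0,60,0,0,-130,0,60,0,0,-140,0,60,0,0,-145,0]

```text
clock: 34.15
position: [0.6236, -0.0471, 0.2086]
ee_rot: [0.003, 0.622, 0.783, 0.002]
contact_force: [-0.0, 0.2, -0.7]
width: 0.0599
gripper_force: 0.0
```

apply_moves:
  deltas: [60,0,-20,0,0,60,0,-50,0,0,60,0,-85,0,0,60,0,-120,0,0,60,0,-155,0,0,60,0,-190,0,0,60,0,-220,0,0,60,0,-235,0,0,60,0,-240,0,0,60,0,-240,0,0,60,0,-240,0,0]

```text
clock: 35.07
position: [0.3896, -0.1012, 0.2047]
ee_rot: [0.001, 0.623, 0.783, 0.0]
contact_force: [0.8, -1.0, 0.3]
width: 0.06
gripper_force: 0.0
```

```bash
python3 - <<'E'
from h import *
np.set_printoptions(precision=2,suppress=True)
T=get_image("top")
a=cv2.resize(T["frame"][100:310,140:500],(720,420),interpolation=cv2.INTER_CUBIC)
cv2.imwrite("pics/fT2.png",a[:,:,::-1])
for h,k in ((38,4),(55,3),(72,2),(89,1)):
    im=T; z=.018+h/1e3; p=proj((*PADS[k],z),im); x,y=map(int,p.round()); w=12
    f=im["frame"][y-w:y+w,x-w:x+w].max(2); g=(f<55).astype(np.uint8); n,l,st,ce=cv2.connectedComponentsWithStats(g)
    j=min(range(1,n),key=lambda j:np.hypot(*(ce[j]-w)) if st[j][4]>8 else 99)
    q=at(ce[j]+[x-w,y-w],im,z); print(h,st[j][4],"err mm",(q[:2]-PADS[k])*1e3)
E
```

```text
38 58 err mm [-1.48 -1.11]
55 66 err mm [-1.48 -0.53]
72 71 err mm [0.23 0.47]
89 73 err mm [-1.2  -0.92]
```

View pics/fT2.png

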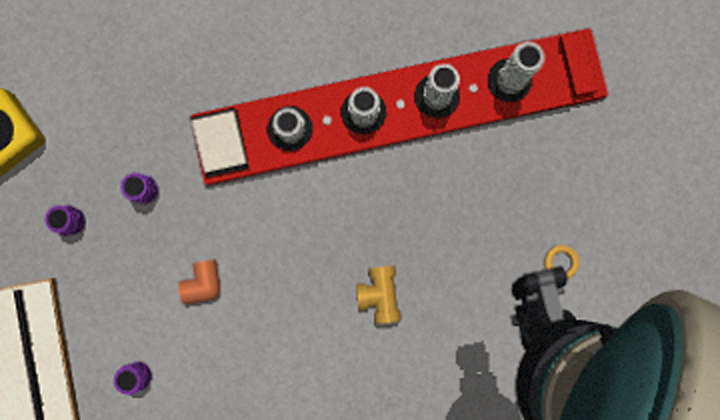

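The crop shows all four nipples standing freely and centred to within 2 mm, rising from the ticket end (288,122) to the far end (528,58). The gripper is well clear.

```bash
python3 -c "
from rig import sign_off
print(sign_off())"
```

```text
the job is handed in; nothing more can be done
None
```

The four nipples stand freely on the pads in height order, shortest beside the ticket and tallest at the far end, each within about 2 mm of its pad centre; none was knocked over, and the job was handed in after about 35 s.

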